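# Dust off a glaze test tile and hold it up to the inspection camera

### The job

Blow the dust off the glaze test tile that the air duster's spout points at: with the tile still standing in its notch, press the duster's cap right down and let it spring back up. Then take that tile by its bare upper end, lift it out of the rack and hold it up to the inspection camera, the middle of its glazed part 12 cm straight in front of the lens, the glazed face square to the lens and the bare end uppermost. Leave the other two tiles standing in the rack, and finish while holding the tile still there.

Things in the scene. Friction and masses are not known exactly. Their poses are not given: they have to be found in the camera images.
- tile_1: the test tile that the duster's spout points at, in any of the rack's notches: flat terracotta, 8 mm thick (x), 34 wide (y), 52 long (z), 40 g, upright, its lowest 10 mm in the notch; front glazed up to about 35 mm, bare clay above. Origin: middle of its lower end, mid-thickness; x out of the glazed face (towards the duster, away from the robot), z up to the bare end
- tile_glaze (a point): middle of the glazed part on the front of tile_1: at (4, 0, 18) mm in the frame of tile_1
- tile_2: second test tile, same size and frame, in another notch; to be left standing
- tile_3: third test tile, same size and frame, in another notch; to be left standing
- rack: fixed wooden block 44 mm deep (x), 176 wide (y), 40 high, origin at the middle of its underside. Three notches in its top at y = -56, 0 and 56 mm, each 10 mm (x) by 36 (y) and 10 deep, a tile upright in each, tops 82 mm above the table, 22 mm apart; glazed faces look along the rack's +x
- duster_cap (a joint): travel of the sprung cap on the air duster, a small aluminium aerosol can 51 mm across, fixed upright in a dark foot 86 mm across, behind the rack, 13 to 15 cm from tile_1. 0 = up, 0.006 m = fully down (straight down); 1.3 N starts it, 5.2 N holds it at the bottom stop; it springs back by itself. The can cannot move
- cap_top (a point): centre of the flat top of the duster's round black cap (32 mm across, 22 mm tall), 139 mm above the table when up; moves with the cap
- nozzle_tip (a point): end of the duster's thin steel spout, which leaves the cap on the rack side and slopes down 33 degrees towards the glaze of tile_1; 56 mm out from the cap's axis, 104 mm above the table, 7 to 9 cm (level) from the tile
- camera_head: inspection camera at the right front: aluminium box, lens in a black ring light 60 mm across, on a fixed stand (grey round foot, post 31 cm tall). Origin: middle of the lens front; -x is the way it looks, to the left (about world +y) and 30 degrees down; y level; z its upright, 30 degrees off vertical. A well-shown tile has x, y, z parallel to these, so its bare end leans away from the lens
- focus (a point): the point in the air 120 mm straight in front of the lens, at (-120, 0, 0) mm in the frame of camera_head, 175 mm above the table: where tile_glaze must be

How it is judged:
On the way, in this order (a step that is already met when the one before it is completed fails the run):
1. the duster's cap is pressed down (at least 4.5 of its 6 mm) while the tile stands in its notch (value of joint duster_cap above 0.0045 m and distance of tile_1 from where it was at the start of the episode below 0.008 m), for 0.05 s.
2. the cap has sprung back up (to within 1.5 mm), the tile still in its notch (value of joint duster_cap below 0.0015 m and distance of tile_1 from where it was at the start of the episode below 0.008 m), for 0.1 s.
3. the tile is held by its bare upper end, out of the rack (contact force between the fingers and tile_1 above 1 N and height (world z) of tile_1 above 0.06 m and z of the grasp point in the frame of tile_1 above 0.026 m), for 0.2 s.
At the end, for the whole second after the job is handed in: the fingers hold the tile still in the air by its upper half; the middle of the glaze is within 20 mm of the point 12 cm before the lens, glazed face to the lens and square within 0.2 rad, bare end up along the camera's upright within 0.2 rad; cap up, the other tiles within 12 mm of their places (distance between tile_glaze and focus below 0.02 m and angle between the x axis of tile_1 and the x axis of camera_head, either way round below 0.2 rad and angle between the z axis of tile_1 and the z axis of camera_head, either way round below 0.2 rad and angle between tile_1's own x axis and vertical below 1.5 rad and angle between tile_1's own z axis and vertical below 1 rad and contact force between the fingers and tile_1 above 1 N and z of the grasp point in the frame of tile_1 above 0.026 m and contact force between tile_1 and camera_head below 0.5 N and height (world z) of tile_1 above 0.1 m and linear speed of tile_1 below 0.03 m/s and value of joint duster_cap below 0.0015 m and distance of each of tile_2, tile_3 from where it was at the start of the episode below 0.012 m); the arm keeps its last pose, push and grip.
It fails at once if one of the other two tiles is knocked out of its place (distance of any of tile_2, tile_3 from where it was at the start of the episode above 0.025 m).
It also fails if it takes over 48 s, if anything falls off the work surface, if the arm or the gripper's body presses on something with over 40 N, if the wrist force passes 120 N, or if a joint passes its speed limit or range.

### The arm

A 6-joint arm with a two-finger parallel gripper is mounted at the origin on a cart in front of the work surface, level with it; the furniture and walls round the work are solid. World frame = base frame: x ahead of the robot, y to its left, z up, the work surface at z = 0. Lengths are in m, angles in rad, forces in N, time in s.
With the tool pointing down it reaches from about 0.3 to 0.875 m from the base axis. Payload 4.2 kg.
Tool frame: the origin (TCP) lies on the centre line of the jaws, within the pads' length; the fingertips stand 17 mm ahead of it and the grasp point (between the pads) lies 2 mm behind it (manip.tcp_to_tips is the distance from the TCP to the fingertips, in m); x points along the fingers, z is the direction in which the jaws open and shut, and the axes are right-handed (so a half turn about x gives the same grasp; the last joint's range is limited). The gripper opens to 85 mm and grips with 20 to 120 N. Pads are 22 mm wide; open, the fingers measure 114 mm over their backs; the gripper's body (76 mm by 85 mm) begins 54 mm behind the grasp point. The pads swing forward as they close: fully open they stand 13 mm farther back than shut.
Start: joints at [-1.125, 0.32, 1.565, -0, 1.257, -0.02], TCP at [0.258, -0.514, 0.223] pointing down, gripper open.
Joint ranges: [-3.11, 3.11], [-0.84, 2.01], [0.21, 2.61], [-1.34, 4.49], [0.05, 2.63], [-2.56, 2.56]. Speed limits (rad/s): [2.57, 2.57, 3.14, 3.14, 3.14, 3.14].

### API

Orientations are given as a unit quaternion [w, x, y, z].
In Python, from rig import manip gives the robot as it stands.
- The arm moves only by the shell command python3 -m jog 'ROWS' [FORCE]. ROWS is text: rows parted by semicolons, each of 7 numbers parted by spaces: the opening in per cent of the stroke, from 0 (shut) to 100 (fully open), then the shift along the tool's x, y, z in m, then the turn, a rotation vector about the tool's x, y, z in degrees. A call has 1 to 8 rows; each row shifts and turns the commanded pose from where the row before left it, along the tool's axes as they then stand; what a row does not reach is not made up. A row lasts 1/12 s, in which the tool goes at most 41.7 mm and 7.16 degrees, less where a joint would pass 70% of its speed; a pose out of reach is approached as far as the arm can. A call is refused whole if a number of a shift passes 0.0417 or a number of a turn 7.16, either way. A call with a gripper value outside its range is refused whole. The fingers move at their own pace and stop on an object; FORCE is the grip in N (left out, the last holds). Time passes only in rows, so rows that do not move let the fingers close. It gives the time, the measured TCP pose, the force and the opening at its end, in the units of the state.
- manip.get_obs(): the state, without advancing time (a new reading comes with each control period).
- manip.camera(name): name is "side" or "top"; returns a dict with "image" (420x560x3 uint8, red, green, blue), "camera_matrix" (3x3 intrinsics, pixels), "world_from_camera" (4x4, takes a point from camera to world coordinates). Camera axes: x right, y down, z forward; pixel columns grow to the right and rows downward; lengths in m; the calibration is good to about 2 mm. A picture is of the moment at which its call begins. There is no depth.
- manip.finish_job(): hands the job in, once; it reports no verdict.
The state is a dict: "time": time; "joint_pos": joint angles; "qd": joint speeds; "joint_efforts": joint torques, N m; "eef_pos": TCP position; "orientation": TCP orientation; "contact_force": force on the tool from outside, world axes, zero at the start; "wrist_torque": the same for the moment, N m; "gripper_width": opening from 0.0 (shut) to 1.0 (fully open).
Only numpy, scipy, OpenCV 4.12 (cv2) and the standard library are available. Lean on these libraries where they do the work, as an engineer would, in place of code of your own. Each camera call takes 0.05 s, during which the arm holds its last target.

## Working session

There is one attempt and no reset: what is moved stays moved. The work goes in short steps, Python scripts to look and compute and a shell command to move; the robot and the scene stay as the last step left them, time stands still between calls to the robot, and variables do not carry over. Pictures are saved under pics/ and viewed, and the job is handed in when it is done.

```bash
ls -la; mkdir -p pics; python3 - <<'E'
from rig import manip
import cv2
print(manip.get_obs(), manip.tcp_to_tips)
for n in("side","top"):
    c=manip.camera(n); cv2.imwrite(f"pics/{n}0.png",c["image"][:,:,::-1]); print(n,c["camera_matrix"].tolist(),c["world_from_camera"].round(4).tolist())
E
```

```text
total 12
drwxr-xr-x  3 agent agent 4096 Dec  6 22:00 .
drwxr-xr-x 23 root  root  4096 Dec  6 22:00 ..
drwxr-xr-x  2 agent agent 4096 Dec  6 22:00 pics
{'time': 0.0, 'joint_pos': array([-1.12502258e+00,  3.20283993e-01,  1.56569395e+00,  4.62060514e-05,
        1.25740263e+00, -1.99725368e-02]), 'qd': array([ 1.75498545e-03, -1.20241148e-03,  9.56102489e-04,  2.23107494e-03,
       -2.13793615e-04, -1.31227108e-05]), 'joint_efforts': array([ 2.73040474e-03, -4.15523601e+01, -2.34162569e+01,  2.45112960e-04,
        8.12813145e-03, -4.93901624e-06]), 'eef_pos': array([ 0.25803753, -0.51328744,  0.22168103]), 'orientation': array([ 0.6013649 ,  0.37147631,  0.60241074, -0.3707653 ]), 'contact_force': array([-0.08613576,  0.19497948, -0.46085378]), 'wrist_torque': array([-0.03277753, -0.02568373,  0.05544584]), 'gripper_width': 1.001353113869105} 0.017
side [[530.1253225046603, 0.0, 273.2504234965587], [0.0, 530.1253225046603, 214.29047965274654], [0.0, 0.0, 1.0]] [[-0.888, -0.1726, 0.4262, 0.077], [-0.4598, 0.3382, -0.8211, 0.6983], [-0.0025, -0.9251, -0.3797, 0.5693], [0.0, 0.0, 0.0, 1.0]]
top [[520.2556133357439, 0.0, 288.11058386144094], [0.0, 520.2556133357439, 208.98752734856026], [0.0, 0.0, 1.0]] [[0.0044, -0.994, 0.1091, 0.4179], [-0.9996, -0.0073, -0.0264, -0.1906], [0.027, -0.1089, -0.9937, 1.1629], [0.0, 0.0, 0.0, 1.0]]
```

View pics/side0.png

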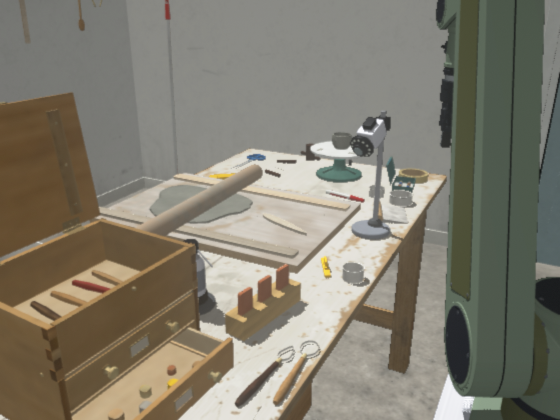

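View pics/top0.png

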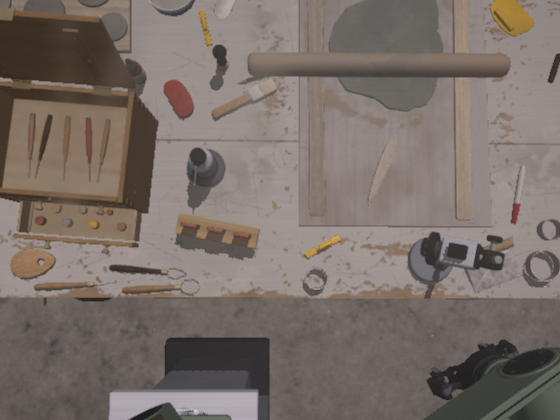

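The side view shows the rack with its three tiles at about (262,300), the inspection camera at (370,140), and the duster at (200,280), partly hidden by the toolbox. The top view shows the duster at (203,162), the rack at (217,233) and the camera at (455,252). I'll zoom in on each.

```bash
python3 - <<'E'
import cv2
s=cv2.imread("pics/side0.png"); t=cv2.imread("pics/top0.png")
def z(im,x,y,w,h,f,n): cv2.imwrite(n,cv2.resize(im[y:y+h,x:x+w],None,fx=f,fy=f,interpolation=cv2.INTER_CUBIC))
z(t,165,135,110,120,5,"pics/t_rack.png")
z(t,400,220,110,75,7,"pics/t_cam.png")
z(s,180,230,130,110,5,"pics/s_rack.png")
z(s,340,100,60,145,4,"pics/s_cam.png")
E
```

```text
(no output)
```

View pics/t_rack.png

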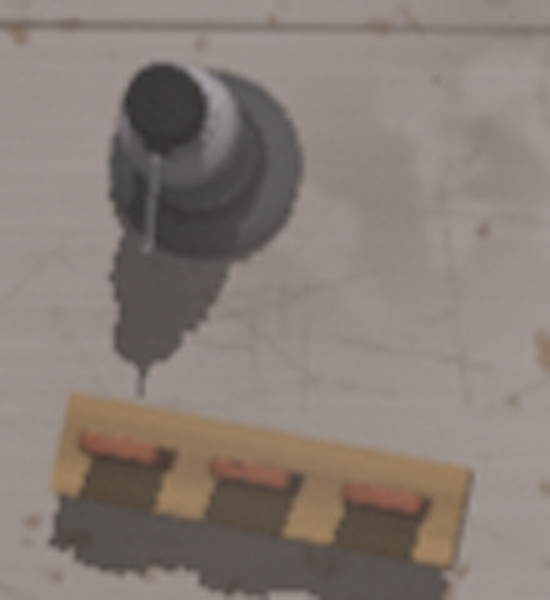

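View pics/t_cam.png

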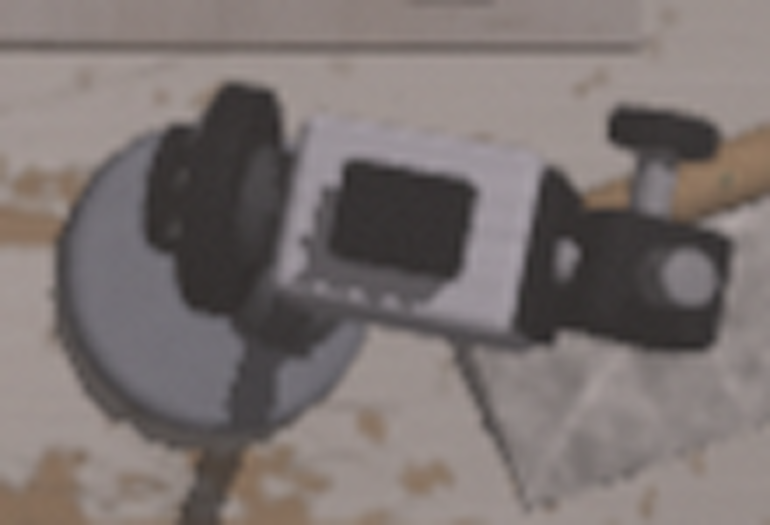

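View pics/s_rack.png

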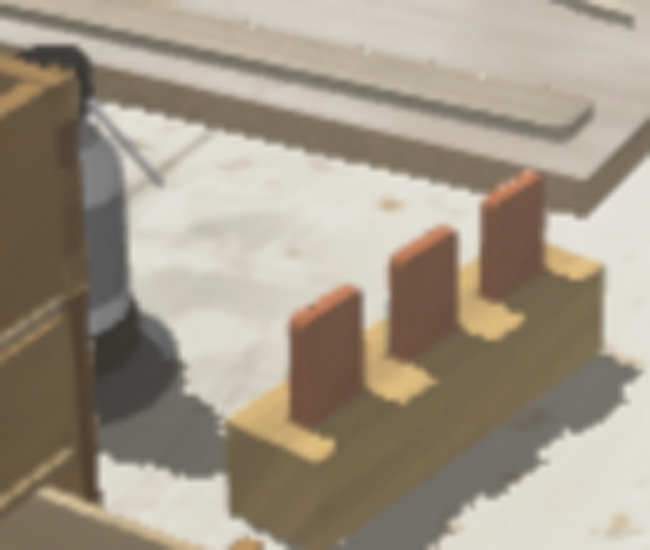

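View pics/s_cam.png

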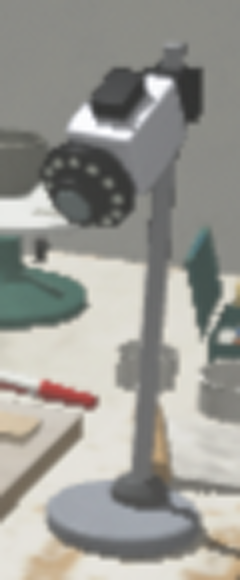

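```bash
cat > h.py <<'E'
import numpy as np, cv2
K={};T={}
K['side']=np.array([[530.1253225,0,273.2504235],[0,530.1253225,214.29048],[0,0,1]])
K['top']=np.array([[520.2556133,0,288.1105839],[0,520.2556133,208.9875273],[0,0,1]])
from rig import manip
def load():
    out={}
    for n in K:
        c=manip.camera(n);K[n]=c["camera_matrix"];T[n]=c["world_from_camera"];out[n]=c["image"]
    return out
def ray(n,u,v):
    d=T[n][:3,:3]@np.linalg.inv(K[n])@np.array([u,v,1.]);return T[n][:3,3],d
def plane(n,u,v,z):
    o,d=ray(n,u,v);return o+d*(z-o[2])/d[2]
def tri(us,ut):
    o1,d1=ray('side',*us);o2,d2=ray('top',*ut)
    d1=d1/np.linalg.norm(d1);d2=d2/np.linalg.norm(d2)
    A=np.stack([d1,-d2],1);s=np.linalg.lstsq(A,o2-o1,rcond=None)[0]
    p,q=o1+s[0]*d1,o2+s[1]*d2;return (p+q)/2,np.linalg.norm(p-q)
def proj(n,p):
    c=np.linalg.inv(T[n])@np.append(p,1);c=K[n]@c[:3];return c[:2]/c[2]
E
python3 - <<'E'
from h import *
im=load();t=im['top'];s=im['side']
np.set_printoptions(precision=4,suppress=True)
# crop-pixel -> image
tp=lambda x,y:(165+(x+.5)/5-.5,135+(y+.5)/5-.5)
sp=lambda x,y:(180+(x+.5)/5-.5,230+(y+.5)/5-.5)
cap=plane('top',*tp(165,107),.139);tip=plane('top',*tp(149,249),.104)
print("cap",cap,"tip",tip,np.linalg.norm((cap-tip)[:2]))
d=(tip-cap)[:2];d/=np.linalg.norm(d);print("dir",d)
for n,q in dict(bl=(70,393),br=(472,470),fr=(452,568),fl=(52,492)).items(): print(n,plane('top',*tp(*q),.04))
hsv=cv2.cvtColor(t,cv2.COLOR_RGB2HSV)
m=((hsv[...,0]<12)|(hsv[...,0]>174))&(hsv[...,1]>90)&(hsv[...,2]>70)
m=m.astype(np.uint8);m[:215]=0;m[255:]=0;m[:,:170]=0;m[:,270:]=0
n,l,st,ce=cv2.connectedComponentsWithStats(m)
for i in range(1,n):
    if st[i,4]>15:
        r=cv2.minAreaRect(np.argwhere(l==i)[:,::-1].astype(np.float32))
        print(st[i],ce[i],r,plane('top',*ce[i],.082))
# tile tops from side: top face corners, left & right (front edge)
for q in [(290,322),(360,290),(390,258),(456,230),(482,200),(542,175)]:
    print('side',plane('side',*sp(*q),.082))
print('cap/tip side',sp(162,185),proj('side',tip),proj('side',cap))
E
```

```text
cap [ 0.6352 -0.0369  0.139 ] tip [ 0.5834 -0.0265  0.104 ] 0.052855377512961495
dir [-0.9804  0.1969]
bl [0.5303 0.0159 0.04  ]
br [ 0.4981 -0.1578  0.04  ]
fr [ 0.4558 -0.1496  0.04  ]
fl [0.4875 0.0224 0.04  ]
[181 222  16   6  62] [188.5    224.2581] ((188.4600067138672, 224.21998596191406), (15.473592758178711, 3.8460373878479004), 10.30484676361084) [ 0.5032 -0.0129  0.082 ]
[207 227  16   6  59] [214.6441 229.1864] ((214.48399353027344, 229.08799743652344), (15.473592758178711, 3.756594657897949), 10.30484676361084) [ 0.4933 -0.0671  0.082 ]
[234 232  16   6  63] [241.2857 234.2698] ((241.36538696289062, 234.17308044433594), (15.297059059143066, 4.118439197540283), 11.309932708740234) [ 0.4831 -0.1224  0.082 ]
side [0.5091 0.0037 0.082 ]
side [ 0.4981 -0.0271  0.082 ]
side [ 0.4997 -0.0525  0.082 ]
side [ 0.4878 -0.0825  0.082 ]
side [ 0.4899 -0.1082  0.082 ]
side [ 0.4783 -0.1373  0.082 ]
cap/tip side (212.0, 266.6) [211.3491 266.8331] [190.6208 242.2725]
```

```bash
python3 - <<'E'
from h import *
im=load()
t=im['top'][:,:,::-1];s=im['side'][:,:,::-1]
g=lambda i,x,y,w,h,f:cv2.resize(i[y:y+h,x:x+w],None,fx=f,fy=f,interpolation=cv2.INTER_CUBIC)
a=g(s,344,112,50,45,14);cv2.imwrite("pics/s_lens.png",np.clip(a*1.6,0,255).astype(np.uint8))
a=g(t,415,225,65,50,12);cv2.imwrite("pics/t_lens.png",np.clip(a.astype(float)*2.2,0,255).astype(np.uint8))
E
```

```text
(no output)
```

View pics/s_lens.png

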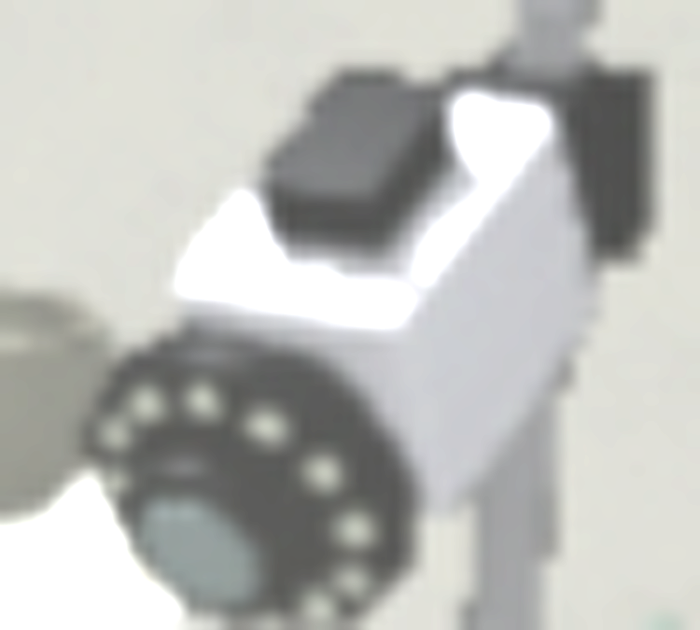

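View pics/t_lens.png

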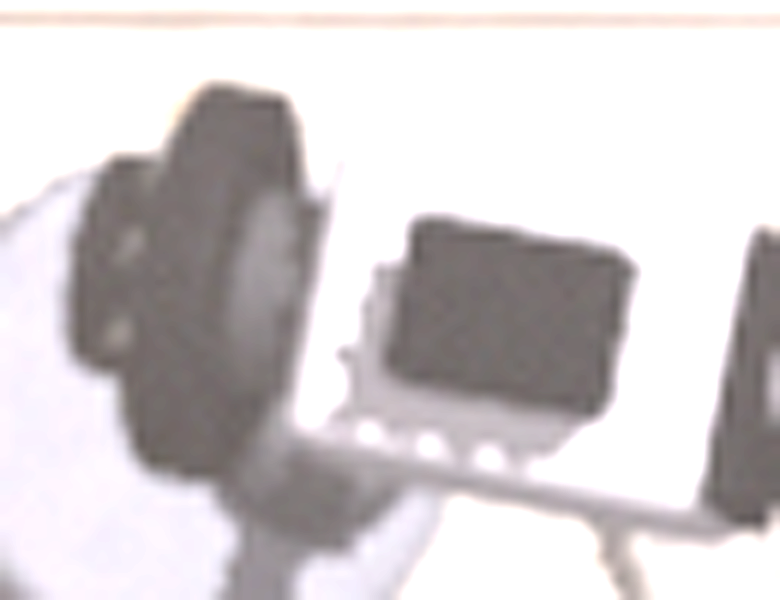

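```bash
python3 - <<'E'
from h import *
load();np.set_printoptions(precision=4,suppress=True)
S=lambda x,y:(344+(x+.5)/14-.5,112+(y+.5)/14-.5)
Tp=lambda x,y:(415+(x+.5)/12-.5,225+(y+.5)/12-.5)
# box top corners: front-near(robot? right in side), front-far, rear-near
pts={'front_right':(S(400,328),Tp(297,432)),'front_left':(S(178,290),Tp(340,165)),'rear_right':(S(552,105),Tp(705,505))}
P={}
for k,(a,b) in pts.items():
    p,e=tri(a,b);P[k]=p;print(k,p,e)
y=P['front_left']-P['front_right'];x=P['rear_right']-P['front_right']
print('y',y/np.linalg.norm(y),np.linalg.norm(y),'x',x/np.linalg.norm(x),np.linalg.norm(x))
for q in [(340,165,297,432),(755,230,705,505)]:
    a=plane('top',*Tp(*q[:2]),.28 if q[0]<500 else .31);b=plane('top',*Tp(*q[2:]),.28 if q[0]<500 else .31)
    d=(a-b);print('edge',d/np.linalg.norm(d),np.linalg.norm(d))
L=plane('side',*S(196,545),.235);print('lens',L)
L2,e=tri(S(196,545),Tp(122,265));print(L2,e)
for th in (np.arctan2(-.98,-.2),):
    pass
xh=np.array(x[:2]/np.linalg.norm(x[:2]));print(xh,np.degrees(np.arctan2(xh[1],xh[0])))
# base of stand foot
E
```

```text
front_right [ 0.4282 -0.4743  0.2732] 0.0007374253398398451
front_left [ 0.4675 -0.4809  0.2739] 0.0017947313969199745
rear_right [ 0.4184 -0.5216  0.3021] 9.847020631706292e-06
y [ 0.986  -0.1656  0.0182] 0.03992662017738662 x [-0.1737 -0.8402  0.5137] 0.05631666240706347
edge [ 0.9823 -0.1872  0.    ] 0.03860372249037034
edge [ 0.9768 -0.2142  0.    ] 0.03860692012641532
lens [ 0.4574 -0.4647  0.235 ]
[ 0.4546 -0.4598  0.2366] 0.002169034815826715
[-0.2024 -0.9793] -101.67903764555739
```

```bash
python3 - <<'E'
from h import *
load();np.set_printoptions(precision=4,suppress=True)
S=lambda x,y:(344+(x+.5)/14-.5,112+(y+.5)/14-.5)
Tp=lambda x,y:(415+(x+.5)/12-.5,225+(y+.5)/12-.5)
yh=np.array([.982,-.19,0]);xh=np.array([-.19,-.982,0])
for k,q,z in [('tube',(115,157),.235),('tube',(85,368),.235),('tubetop',(72,280),.249),('ringA',(215,85),.24),('ringB',(150,470),.24),('ringA2',(285,97),.245),('ringB2',(215,480),.245)]:
    p=plane('top',*Tp(*q),z);print(k,p,'lat',p@yh,'along',p@xh)
for q in [(196,545),(190,540),(204,552)]:
    p=plane('side',*S(*q),.235);print(p,p@yh,p@xh)
# projected model lens front circle in both
x=np.array([-.19*.866,-.982*.866,.5]);z=np.array([.19*.5,.982*.5,.866]);
for L in ([.4574,-.4647,.235],[.4545,-.4640,.235]):
  L=np.array(L)
  for a in (0,90,180,270):
    p=L+.016*(np.cos(np.radians(a))*yh+np.sin(np.radians(a))*z)
    u=proj('top',p);v=proj('side',p);print(a,(u-[415,225])*12,(v-[344,112])*14)
E
```

```text
tube [ 0.4698 -0.46    0.235 ] lat 0.5487557174470159 along 0.36244595432276244
tube [ 0.4383 -0.4547  0.235 ] lat 0.5168187562576899 along 0.36325292604127973
tubetop [ 0.4509 -0.4491  0.249 ] lat 0.5281112222685854 along 0.35535859886272325
ringA [ 0.4804 -0.4738  0.24  ] lat 0.5617454955150271 along 0.3740311625986596
ringB [ 0.4232 -0.4626  0.24  ] lat 0.5034782281660396 along 0.3739005966370182
ringA2 [ 0.4783 -0.4827  0.245 ] lat 0.5614145197454199 along 0.38315023767580997
ringB2 [ 0.4217 -0.4708  0.245 ] lat 0.5036003450600626 along 0.3821696101140941
[ 0.4574 -0.4647  0.235 ] 0.5374342936202094 0.3694380055554652
[ 0.4593 -0.4672  0.235 ] 0.5398080215666663 0.37155911149300924
[ 0.4547 -0.4611  0.235 ] 0.5341822994317665 0.36644406260093215
0 [160.3179 129.7899] [106.3314 522.8931]
90 [117.0588 220.2279] [169.8531 467.7215]
180 [125.1531 340.0268] [273.5863 554.3108]
270 [167.7302 248.7627] [208.485  608.0025]
0 [156.1635 149.1189] [121.2834 525.9499]
90 [112.8181 239.9178] [185.1446 470.7475]
180 [120.9701 359.5057] [289.0069 557.4593]
270 [163.6311 267.8884] [223.5623 611.1777]
```

```bash
cat >> h.py <<'E'
from scipy.spatial.transform import Rotation as R
np.set_printoptions(precision=4,suppress=True)
def Rq(q): return R.from_quat([q[1],q[2],q[3],q[0]])
def goto(p,ax=None,obs=None):
    """p: target TCP; ax: 3x3 tool axes target. prints shift in current tool axes, rotvec deg in tool axes"""
    o=obs or manip.get_obs();A=Rq(o['orientation'])
    print('t',round(o['time'],2),'p',o['eef_pos'],'F',o['contact_force'],'w',o['gripper_width'],'j',o['joint_pos'])
    print('axes cols\n',A.as_matrix())
    print('shift tool',A.inv().apply(np.array(p)-o['eef_pos']))
    if ax is not None: print('rotvec tool deg',np.degrees((A.inv()*R.from_matrix(ax)).as_rotvec()))
rx=np.array([.983,-.182,0]);rx/=np.linalg.norm(rx)
def axes(x,z):
    x=np.array(x)/np.linalg.norm(x);z=np.array(z)/np.linalg.norm(z);return np.stack([x,np.cross(z,x),z],1)
down=np.array([0,0,-1.])
CX=np.array([-.19*.866,-.982*.866,.5]);CX/=np.linalg.norm(CX)
CZ=np.array([.19*.5,.982*.5,.866]);CZ/=np.linalg.norm(CZ)
E
python3 - <<'E'
from h import *
for s in(1,-1): goto([.6352,-.0369,.25],axes(down,s*rx))
for q in[(430,262),(438,262)]: load();print(plane('top',*q,.01))
E
```

```text
t 0.5 p [ 0.2582 -0.5137  0.2225] F [0.1913 0.5262 0.3454] w 1.0016740226738978 j [-1.125   0.3196  1.5646  0.      1.2574 -0.02  ]
axes cols
 [[ 0.      0.8935  0.4491]
 [ 0.      0.4491 -0.8935]
 [-1.      0.     -0.    ]]
shift tool [-0.0275  0.5509 -0.2568]
rotvec tool deg [-52.8253   0.0004  -0.0025]
t 0.5 p [ 0.2582 -0.5137  0.2225] F [0.1913 0.5262 0.3454] w 1.0016740226738978 j [-1.125   0.3196  1.5646  0.      1.2574 -0.02  ]
axes cols
 [[ 0.      0.8935  0.4491]
 [ 0.      0.4491 -0.8935]
 [-1.      0.     -0.    ]]
shift tool [-0.0275  0.5509 -0.2568]
rotvec tool deg [127.1747  -0.0029  -0.0005]
[ 0.4283 -0.5371  0.01  ]
[ 0.4284 -0.5551  0.01  ]
```

```bash
python3 -m jog '0 -0.01 0 -0.04 0 0 0;0 -0.01 0 -0.04 0 0 0;0 -0.01 0 -0.04 0 0 0;0 -0.01 0 -0.04 0 0 0;0 0 0.02 0 -2.9 0 0;0 0 0.04 0 -5.9 0 0;0 0 0.04 0 -5.9 0 0;0 0 0.04 0 -5.9 0 0' 40; python3 -m jog '0 0 0.04 0 -5.9 0 0;0 0 0.04 0 -5.9 0 0;0 0 0.04 0 -5.9 0 0;0 0 0.04 0 -5.9 0 0;0 0 0.04 0 -5.9 0 0;0 0 0.02 0 -2.7 0 0;0 0 0 0 0 0 0'; python3 - <<'E'
from h import *
goto([.6352,-.0369,.20],axes(down,rx))
E
```

```text
time: 1.37
eef_pos: [0.3028, -0.2918, 0.2631]
orientation: [0.66, 0.256, 0.658, -0.257]
contact_force: [0.3, -0.7, 0.6]
gripper_width: 0.002
time: 1.95
eef_pos: [0.4086, -0.0998, 0.2626]
orientation: [0.704, 0.063, 0.704, -0.062]
contact_force: [-0.3, 0.1, -0.7]
gripper_width: 0.0
t 1.95 p [ 0.4086 -0.0998  0.2626] F [-0.3157  0.1329 -0.6844] w 0.00012943544943472122 j [-0.2681  0.0463  1.8103  0.0016  1.2848 -0.0915]
axes cols
 [[ 0.0005  0.1762  0.9844]
 [ 0.0015  0.9844 -0.1762]
 [-1.      0.0015  0.0003]]
shift tool [0.0628 0.1017 0.212 ]
rotvec tool deg [ 0.3437  0.0141 -0.0876]
```

```bash
python3 -m jog '0 0 0.017 0.035 0 0 0;0 0 0.017 0.035 0 0 0;0 0 0.017 0.035 0 0 0;0 0 0.017 0.035 0 0 0;0 0 0.017 0.036 0 0 0;0 0.03 0.017 0.036 0 0 0;0 0.03 0 0 0 0 0;0 0 0 0 0 0 0'; python3 - <<'E'
from h import *
goto([.6352,-.0369,.156],axes(down,rx))
im=load()
for n in im: cv2.imwrite(f"pics/{n}1.png",im[n][:,:,::-1])
cv2.imwrite("pics/both1.png",np.hstack([cv2.resize(im['top'][100:260,120:300,::-1],None,fx=2.2,fy=2.2),cv2.resize(im['side'][180:340,140:320,::-1],None,fx=2.2,fy=2.2)]))
E
```

```text
time: 2.62
eef_pos: [0.6263, -0.0434, 0.2004]
orientation: [0.7, 0.065, 0.709, -0.065]
contact_force: [-1.2, -1.0, -1.9]
gripper_width: -0.001
t 2.62 p [ 0.6263 -0.0434  0.2004] F [-1.186  -0.9826 -1.9379] w -0.0007727884663773423 j [-0.0872  0.4231  1.4609 -0.0006  1.2704  0.0967]
axes cols
 [[-0.0128  0.1826  0.9831]
 [ 0.0006  0.9832 -0.1827]
 [-0.9999 -0.0018 -0.0127]]
shift tool [0.0443 0.0081 0.0081]
rotvec tool deg [-0.0352 -0.7271  0.102 ]
```

View pics/both1.png

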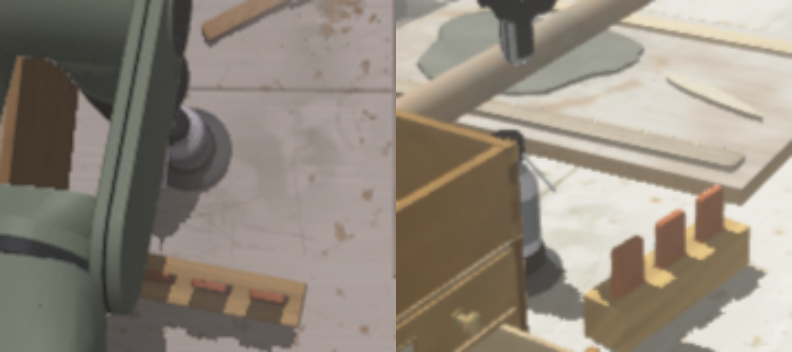

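The side view shows the shut fingertips above the cap, at crop (518,60) with the cap at (507,140). The arm hides the cap in the top view. I'll correct the remaining offset and come down.

```bash
python3 -m jog '0 0.015 0 0 0 0 0;0 0 0 0 0 0 0;0 0 0 0 0 0 0'; python3 - <<'E'
from h import *
goto([.6352,-.0369,.160],axes(down,rx))
E
```

```text
time: 2.97
eef_pos: [0.6283, -0.044, 0.1944]
orientation: [0.705, 0.065, 0.703, -0.065]
contact_force: [-0.1, -0.5, 0.8]
gripper_width: 0.001
t 2.97 p [ 0.6283 -0.044   0.1944] F [-0.142  -0.4759  0.8377] w 0.0011046636349216832 j [-0.088   0.4224  1.4773 -0.0003  1.2399  0.0966]
axes cols
 [[ 0.0019  0.1835  0.983 ]
 [-0.0004  0.983  -0.1835]
 [-1.     -0.0001  0.002 ]]
shift tool [0.0345 0.0082 0.0054]
rotvec tool deg [-0.0826  0.1127  0.0053]
```

```bash
python3 -m jog '0 0.01 0.008 0.005 0 0 0;0 0.014 0 0 0 0 0;0 0.010 0 0 0 0 0;0 0 0 0 0 0 0;0 0 0 0 0 0 0'; python3 - <<'E'
from h import *
goto([.6352,-.0369,.150],axes(down,rx))
im=load()
cv2.imwrite("pics/s2.png",cv2.resize(im['side'][200:320,140:320,::-1],None,fx=4,fy=4))
print(proj('side',np.array([.6352,-.0369,.139])),proj('side',manip.get_obs()['eef_pos']-[0,0,.017]))
E
```

```text
time: 3.38
eef_pos: [0.6348, -0.0361, 0.1582]
orientation: [0.704, 0.065, 0.704, -0.065]
contact_force: [-0.0, 0.1, -0.2]
gripper_width: 0.0
t 3.38 p [ 0.6348 -0.0361  0.1582] F [-0.0064  0.1236 -0.1697] w 0.00013848971229444358 j [-0.0749  0.4583  1.5129 -0.      1.1712  0.1086]
axes cols
 [[-0.0008  0.1825  0.9832]
 [ 0.      0.9832 -0.1825]
 [-1.     -0.0001 -0.0007]]
shift tool [ 0.0082 -0.0007  0.0005]
rotvec tool deg [-0.0239 -0.0429  0.0073]
[190.6397 242.2773] [190.2182 240.8472]
```

View pics/s2.png

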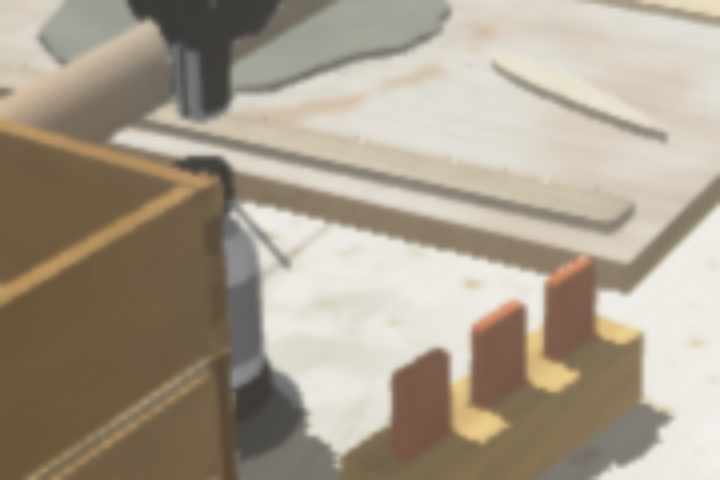

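```bash
python3 - <<'E'
from h import *
im=load();p=manip.get_obs()['eef_pos']
for d in (0,.005,.01,.017): print(d,proj('side',p-[0,0,d]),proj('side',p-[0,0,d]+.011*np.array([.18,.98,0])))
cv2.imwrite("pics/s3.png",cv2.resize(im['side'][190:260,165:225,::-1],None,fx=9,fy=9,interpolation=cv2.INTER_CUBIC))
E
```

```text
0 [189.6659 232.5876] [185.3892 234.5074]
0.005 [189.8313 235.008 ] [185.5641 236.9436]
0.01 [189.9961 237.4191] [185.7384 239.3705]
0.017 [190.2258 240.7795] [185.9813 242.7527]
```

View pics/s3.png

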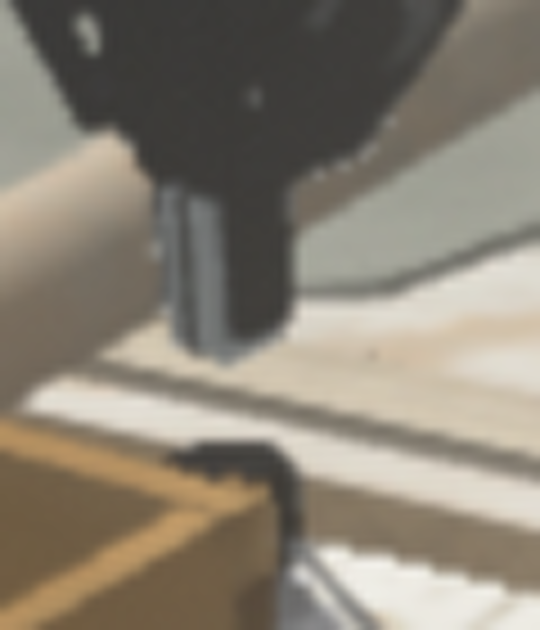

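```bash
for i in 1; do python3 -m jog '0 0.002 0 0 0 0 0;0 0.002 0 0 0 0 0;0 0 0 0 0 0 0'; done; python3 - <<'E'
from h import *
print(manip.get_obs()['eef_pos'],manip.get_obs()['contact_force'],manip.get_obs()['wrist_torque'])
im=load()
cv2.imwrite("pics/s4.png",cv2.resize(im['side'][190:260,165:225,::-1],None,fx=9,fy=9,interpolation=cv2.INTER_CUBIC))
E
```

```text
time: 3.83
eef_pos: [0.6347, -0.0363, 0.1541]
orientation: [0.704, 0.065, 0.704, -0.065]
contact_force: [-0.5, 0.3, -0.9]
gripper_width: 0.006
[ 0.6347 -0.0363  0.1541] [-0.4526  0.3385 -0.9461] [-0.0146  0.0559 -0.0011]
```

View pics/s4.png

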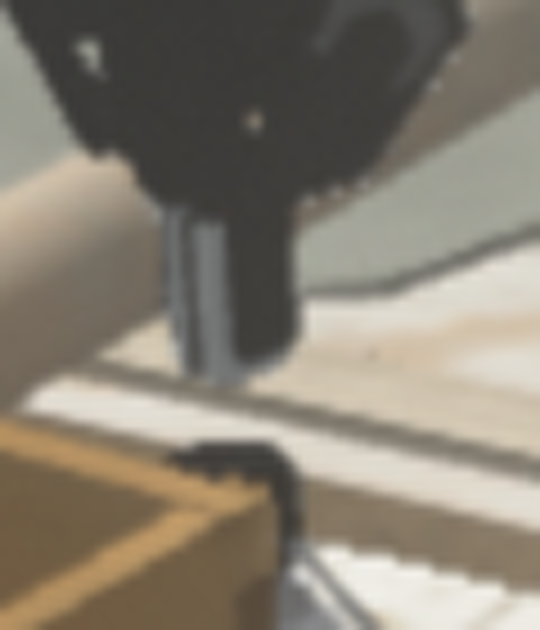

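```bash
python3 -m jog '0 0.003 0 0 0 0 0;0 0.003 0 0 0 0 0;0 0 0 0 0 0 0;0 0 0 0 0 0 0'; python3 - <<'E'
from h import *
print(manip.get_obs()['eef_pos'],manip.get_obs()['contact_force'],manip.get_obs()['wrist_torque'])
im=load()
cv2.imwrite("pics/s5.png",cv2.resize(im['side'][190:260,165:225,::-1],None,fx=9,fy=9,interpolation=cv2.INTER_CUBIC))
cv2.imwrite("pics/t5.png",cv2.resize(im['top'][80:280,100:340,::-1],None,fx=3,fy=3,interpolation=cv2.INTER_CUBIC))
E
```

```text
time: 4.27
eef_pos: [0.6348, -0.0363, 0.148]
orientation: [0.704, 0.065, 0.704, -0.065]
contact_force: [0.1, 0.4, -0.7]
gripper_width: 0.002
[ 0.6348 -0.0363  0.148 ] [ 0.1249  0.3828 -0.6738] [ 0.0318 -0.0319 -0.0642]
```

View pics/s5.png

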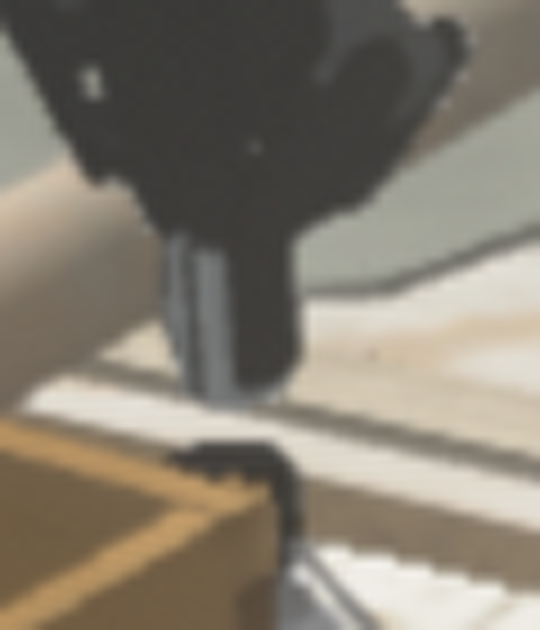

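View pics/t5.png

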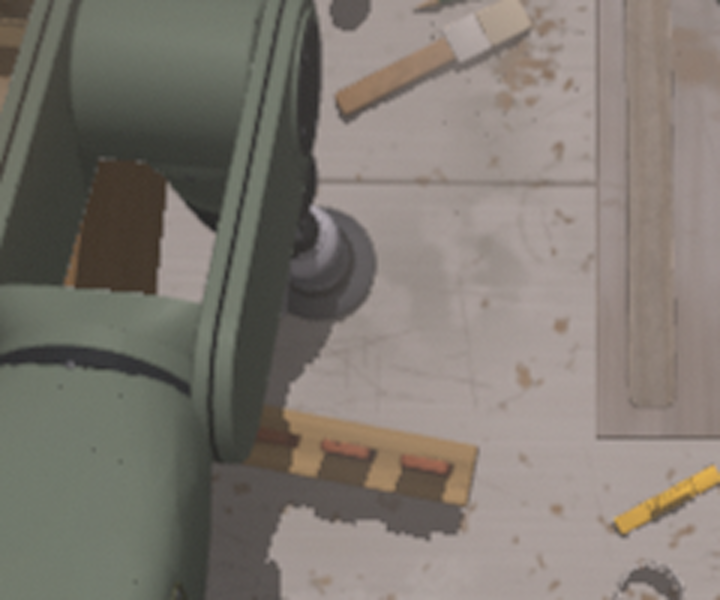

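The fingertips are still visibly above the cap: tip at crop row 398, cap centre at about row 470. They sit higher than the stated 17 mm implies, so I'll keep feeling downwards and watch the force.

```bash
python3 -m jog '0 0.003 0 0 0 0 0;0 0.003 0 0 0 0 0;0 0 0 0 0 0 0'; python3 -m jog '0 0.003 0 0 0 0 0;0 0 0 0 0 0 0'; python3 - <<'E'
from h import *
print(manip.get_obs()['eef_pos'],manip.get_obs()['contact_force'],manip.get_obs()['wrist_torque'])
im=load()
cv2.imwrite("pics/s6.png",cv2.resize(im['side'][190:260,165:225,::-1],None,fx=9,fy=9,interpolation=cv2.INTER_CUBIC))
E
```

```text
time: 4.62
eef_pos: [0.6345, -0.0362, 0.1416]
orientation: [0.704, 0.065, 0.705, -0.065]
contact_force: [0.4, -1.4, 0.1]
gripper_width: -0.004
time: 4.78
eef_pos: [0.6346, -0.0362, 0.1388]
orientation: [0.704, 0.065, 0.704, -0.065]
contact_force: [0.0, 1.5, 0.0]
gripper_width: 0.001
[ 0.6346 -0.0362  0.1388] [0.0325 1.4686 0.0411] [ 0.0089 -0.0301 -0.0081]
```

View pics/s6.png

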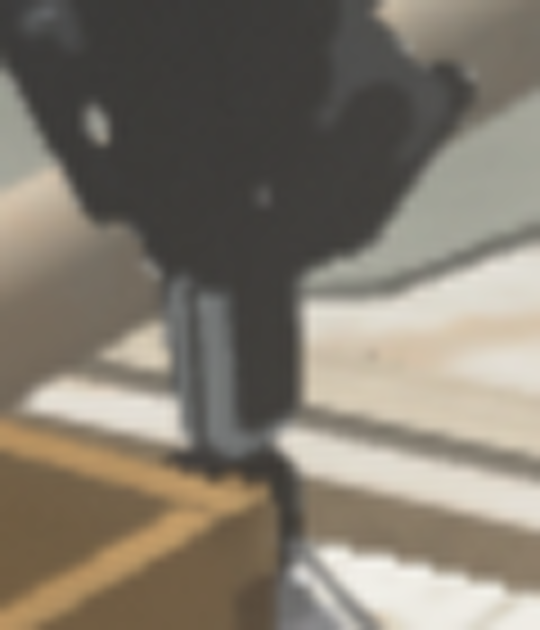

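```bash
python3 -m jog '0 0.002 0 0 0 0 0;0 0 0 0 0 0 0';python3 -m jog '0 0.002 0 0 0 0 0;0 0 0 0 0 0 0'; python3 -m jog '0 0.002 0 0 0 0 0;0 0 0 0 0 0 0';python3 - <<'E'
from h import *
print(manip.get_obs()['eef_pos'],manip.get_obs()['contact_force'],manip.get_obs()['wrist_torque'])
im=load()
cv2.imwrite("pics/s7.png",cv2.resize(im['side'][190:260,165:225,::-1],None,fx=9,fy=9,interpolation=cv2.INTER_CUBIC))
E
```

```text
time: 5.05
eef_pos: [0.6349, -0.0363, 0.1372]
orientation: [0.704, 0.065, 0.704, -0.065]
contact_force: [-0.5, 0.3, -1.3]
gripper_width: -0.001
time: 5.22
eef_pos: [0.6348, -0.0362, 0.1351]
orientation: [0.704, 0.065, 0.704, -0.065]
contact_force: [1.2, 0.1, -0.0]
gripper_width: -0.0
time: 5.38
eef_pos: [0.6348, -0.0362, 0.133]
orientation: [0.704, 0.065, 0.704, -0.065]
contact_force: [-0.1, 0.5, -0.6]
gripper_width: -0.002
[ 0.6348 -0.0362  0.133 ] [-0.0823  0.4616 -0.5738] [-0.0203 -0.0549  0.0037]
```

View pics/s7.png

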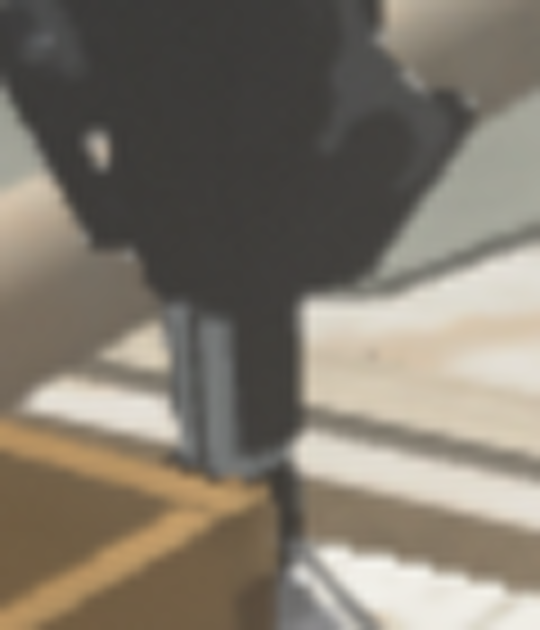

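```bash
for i in 1; do python3 -m jog '0 0.002 0 0 0 0 0;0 0 0 0 0 0 0'; python3 -m jog '0 0.002 0 0 0 0 0;0 0 0 0 0 0 0'; python3 -m jog '0 0.002 0 0 0 0 0;0 0 0 0 0 0 0'; done;python3 - <<'E'
from h import *
print(manip.get_obs()['eef_pos'],manip.get_obs()['contact_force'],manip.get_obs()['wrist_torque'])
im=load()
cv2.imwrite("pics/s8.png",cv2.resize(im['side'][190:260,165:225,::-1],None,fx=9,fy=9,interpolation=cv2.INTER_CUBIC))
E
```

```text
time: 5.65
eef_pos: [0.635, -0.0363, 0.1312]
orientation: [0.704, 0.065, 0.704, -0.065]
contact_force: [-0.3, 0.6, 0.5]
gripper_width: 0.0
time: 5.82
eef_pos: [0.6351, -0.0363, 0.1295]
orientation: [0.704, 0.065, 0.704, -0.065]
contact_force: [0.7, 0.0, 2.7]
gripper_width: 0.0
time: 5.98
eef_pos: [0.6351, -0.0363, 0.1276]
orientation: [0.704, 0.065, 0.704, -0.065]
contact_force: [-1.3, 0.0, 4.0]
gripper_width: 0.003
[ 0.6351 -0.0363  0.1276] [-1.3469  0.0371  3.9602] [-0.0599  0.0521 -0.0019]
```

View pics/s8.png

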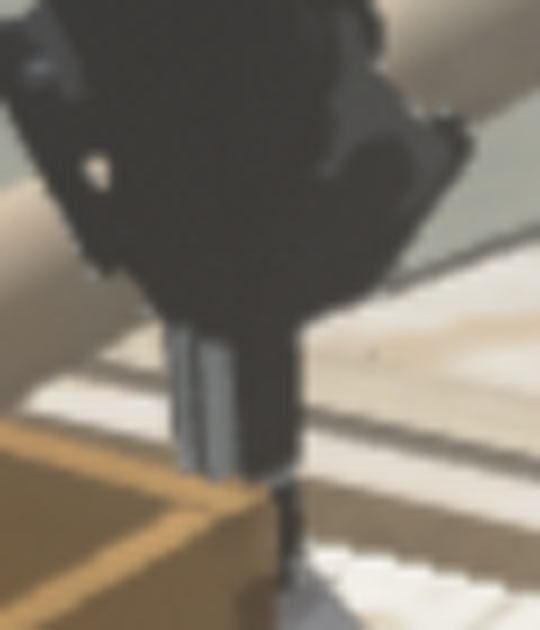

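Contact came at a reported TCP z of about 0.1316, so the reported height is about 24 mm off what the stated geometry implies. The force follows the spring, so I'll press to the stop, hold briefly, then release.

```bash
python3 -m jog '0 0.002 0 0 0 0 0;0 0 0 0 0 0 0'; python3 -m jog '0 0.0015 0 0 0 0 0;0 0 0 0 0 0 0;0 0 0 0 0 0 0'
```

```text
time: 6.25
eef_pos: [0.6351, -0.0363, 0.1255]
orientation: [0.704, 0.065, 0.704, -0.065]
contact_force: [-0.3, 0.0, 5.5]
gripper_width: 0.0
time: 6.5
eef_pos: [0.6352, -0.0363, 0.1251]
orientation: [0.705, 0.065, 0.704, -0.065]
contact_force: [-2.4, 0.4, 8.4]
gripper_width: 0.0
```

```bash
python3 -m jog '0 -0.004 0 0 0 0 0;0 -0.01 0 0 0 0 0;0 -0.02 0 0 0 0 0;0 -0.03 0 0 0 0 0;0 -0.03 0 0 0 0 0;0 0 0 0 0 0 0'; python3 - <<'E'
from h import *
goto([.5032,-.0129,.15],axes(down,rx))
im=load()
cv2.imwrite("pics/s9.png",cv2.resize(im['side'][180:330,140:320,::-1],None,fx=4,fy=4,interpolation=cv2.INTER_CUBIC))
E
```

```text
time: 7.0
eef_pos: [0.6379, -0.0365, 0.2246]
orientation: [0.708, 0.065, 0.7, -0.065]
contact_force: [0.7, -0.1, 1.4]
gripper_width: 0.001
t 7.0 p [ 0.6379 -0.0365  0.2246] F [ 0.7069 -0.0926  1.358 ] w 0.0007256261593623385 j [-0.0751  0.4143  1.4135 -0.0001  1.3023  0.1084]
axes cols
 [[ 0.0114  0.1824  0.9832]
 [-0.0009  0.9832 -0.1824]
 [-0.9999  0.0012  0.0113]]
shift tool [ 0.073  -0.0015 -0.1376]
rotvec tool deg [-0.0221  0.6496 -0.0659]
```

View pics/s9.png

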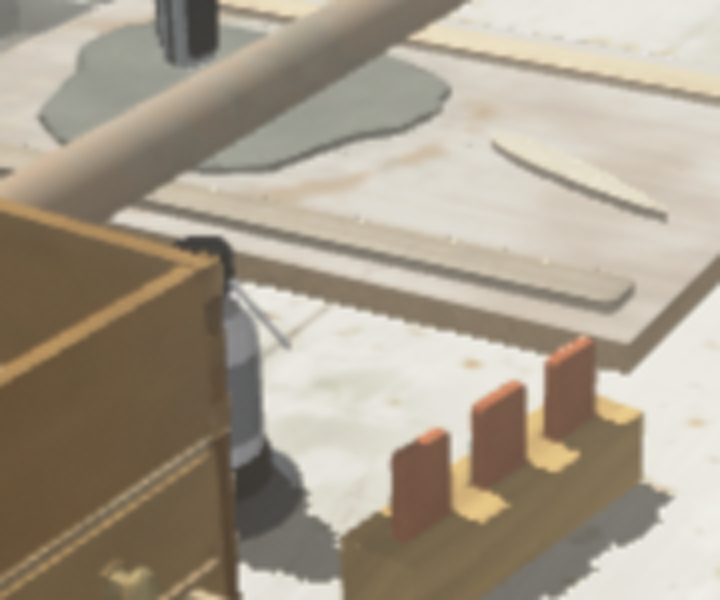

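The cap is back up at (206,243) in the crop and all three tiles are standing. Next I'll move over tile_1, the left one, with the jaws half open.

```bash
python3 -m jog '50 0 0 -0.035 0 0 0;50 0.01 0 -0.035 0 0 0;50 0.03 -0.001 -0.035 0 0 0;50 0.03 0 -0.034 0 0 0;50 0 0 0 0 0 0;50 0 0 0 0 0 0;50 0 0 0 0 0 0'; python3 - <<'E'
from h import *
goto([.5032,-.0129,.12],axes(down,rx))
im=load()
cv2.imwrite("pics/s10.png",cv2.resize(im['side'][200:350,190:330,::-1],None,fx=4,fy=4,interpolation=cv2.INTER_CUBIC))
cv2.imwrite("pics/t10.png",cv2.resize(im['top'][140:280,120:300,::-1],None,fx=4,fy=4,interpolation=cv2.INTER_CUBIC))
p=manip.get_obs()['eef_pos']
for d in (.017,-.0078): print((proj('side',p-[0,0,d])-[190,200])*4)
E
```

```text
time: 7.68
eef_pos: [0.5044, -0.0129, 0.1527]
orientation: [0.704, 0.065, 0.704, -0.065]
contact_force: [1.1, -0.4, 0.5]
gripper_width: 0.5
t 7.68 p [ 0.5044 -0.0129  0.1527] F [ 1.0702 -0.4076  0.4657] w 0.5001626923759285 j [-0.0483  0.2678  1.8289 -0.0001  1.0454  0.1351]
axes cols
 [[-0.0006  0.1823  0.9832]
 [-0.0001  0.9832 -0.1823]
 [-1.     -0.0002 -0.0006]]
shift tool [ 0.0327 -0.0002 -0.0011]
rotvec tool deg [-0.0126 -0.0324  0.0112]
[211.9016 250.9053]
[210.5238 200.1078]
```

View pics/s10.png

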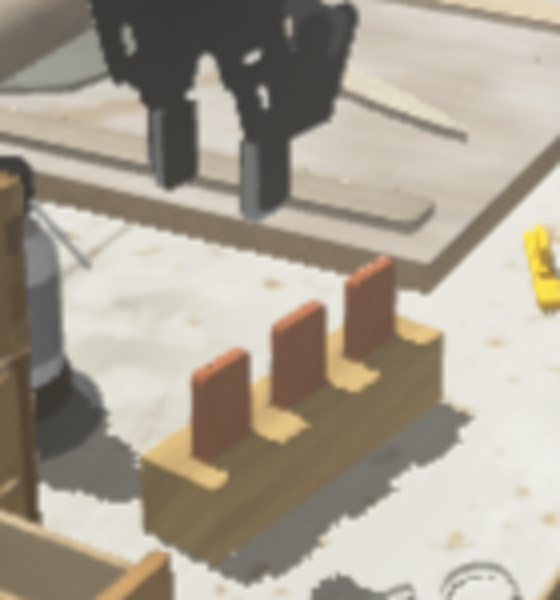

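View pics/t10.png

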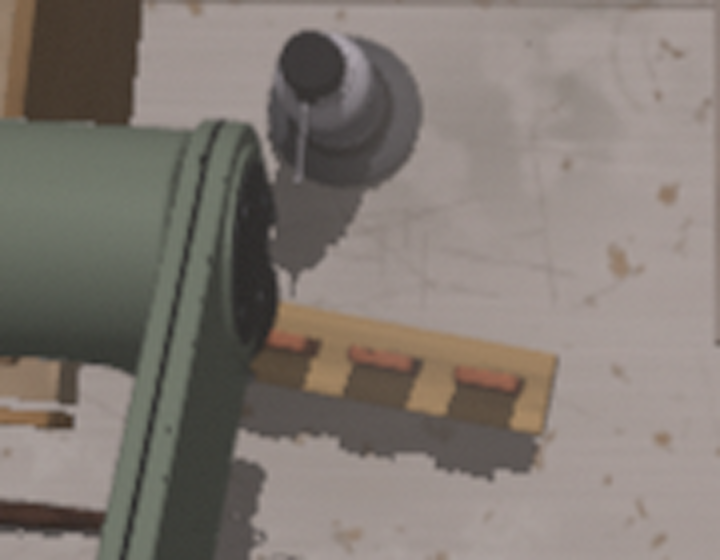

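The gripper is half open above tile_1, with its fingertips at crop (173,185) and (265,213). The midpoint, about x=219, sits over the tile top at (221,362). I'll go down partway and look again.

```bash
python3 -m jog '50 0.03 0 -0.001 0 0 0;50 0.03 0 0 0 0 0;50 0.015 0 0 0 0 0;50 0 0 0 0 0 0;50 0 0 0 0 0 0'; python3 - <<'E'
from h import *
goto([.5032,-.0129,.045],axes(down,rx))
im=load()
cv2.imwrite("pics/s11.png",cv2.resize(im['side'][220:330,200:300,::-1],None,fx=6,fy=6,interpolation=cv2.INTER_CUBIC))
E
```

```text
time: 8.2
eef_pos: [0.5047, -0.0129, 0.0785]
orientation: [0.704, 0.065, 0.704, -0.065]
contact_force: [0.1, 0.1, 0.2]
gripper_width: 0.499
t 8.2 p [ 0.5047 -0.0129  0.0785] F [0.0549 0.0849 0.2222] w 0.49897179040761186 j [-0.0483  0.352   1.9265 -0.0001  0.8623  0.1354]
axes cols
 [[ 0.0008  0.1826  0.9832]
 [-0.0001  0.9832 -0.1826]
 [-1.     -0.      0.0008]]
shift tool [ 0.0335 -0.0003 -0.0015]
rotvec tool deg [-0.0311  0.0447  0.0002]
```

View pics/s11.png

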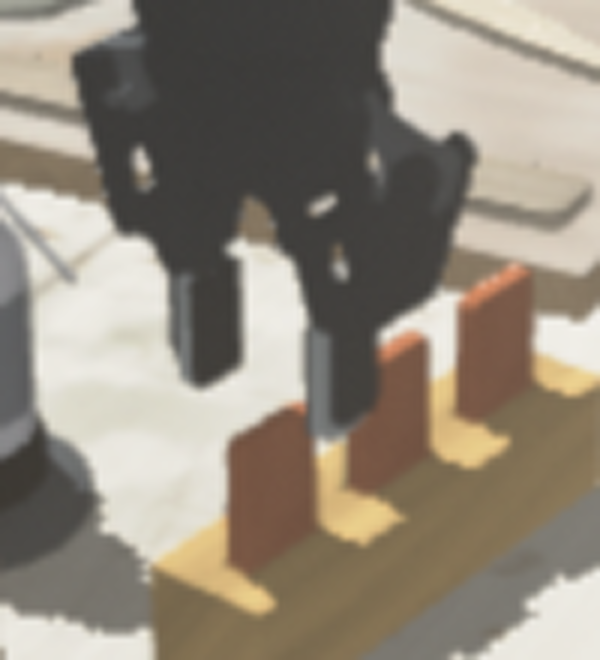

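```bash
python3 -m jog '50 0.02 0 -0.001 0 0 0;50 0.013 0 0 0 0 0;50 0 0 0 0 0 0;50 0 0 0 0 0 0'; python3 - <<'E'
from h import *
goto([.5032,-.0129,.045],axes(down,rx))
im=load()
cv2.imwrite("pics/s12.png",cv2.resize(im['side'][220:330,200:300,::-1],None,fx=6,fy=6,interpolation=cv2.INTER_CUBIC))
E
```

```text
time: 8.63
eef_pos: [0.5032, -0.0126, 0.0463]
orientation: [0.705, 0.065, 0.704, -0.065]
contact_force: [0.1, -0.0, 0.7]
gripper_width: 0.5
t 8.63 p [ 0.5032 -0.0126  0.0463] F [ 0.0697 -0.0078  0.6672] w 0.500167932858042 j [-0.0478  0.393   1.9666 -0.0001  0.7802  0.1357]
axes cols
 [[ 0.0018  0.1825  0.9832]
 [-0.0002  0.9832 -0.1825]
 [-1.      0.0002  0.0018]]
shift tool [ 0.0013 -0.0003  0.0001]
rotvec tool deg [-0.0233  0.1016 -0.0091]
```

View pics/s12.png

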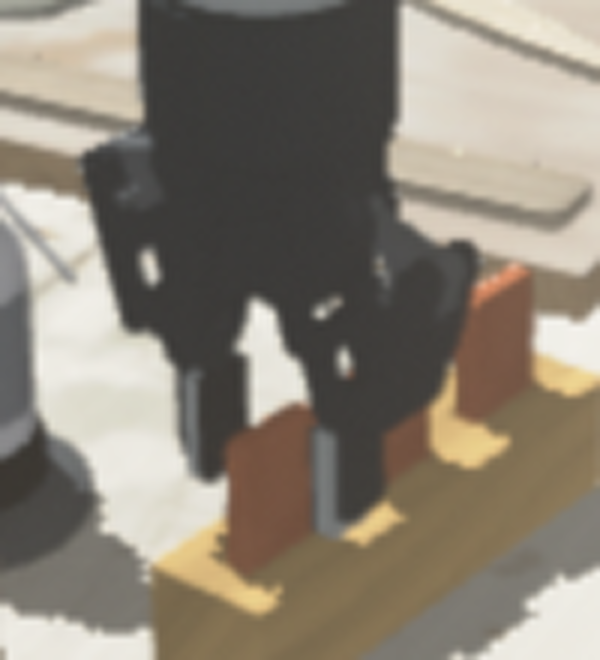

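The far finger is behind tile_1 at (210,470) and the near finger in front at (348,520). Both tips are above the rack top, so I'll close.

```bash
python3 -m jog '0 0 0 0 0 0 0;0 0 0 0 0 0 0;0 0 0 0 0 0 0;0 0 0 0 0 0 0;0 0 0 0 0 0 0;0 0 0 0 0 0 0' 40; python3 - <<'E'
from h import *
goto([.5032,-.0129,.045],axes(down,rx))
im=load()
cv2.imwrite("pics/s13.png",cv2.resize(im['side'][220:330,200:300,::-1],None,fx=6,fy=6,interpolation=cv2.INTER_CUBIC))
E
```

```text
time: 9.23
eef_pos: [0.5047, -0.0128, 0.0462]
orientation: [0.706, 0.065, 0.702, -0.065]
contact_force: [5.2, -1.0, 2.1]
gripper_width: 0.087
t 9.23 p [ 0.5047 -0.0128  0.0462] F [ 5.1932 -0.9582  2.1483] w 0.08729411042983155 j [-0.0479  0.3934  1.966  -0.0004  0.7766  0.1357]
axes cols
 [[ 0.0056  0.1823  0.9832]
 [-0.0006  0.9832 -0.1823]
 [-1.      0.0005  0.0056]]
shift tool [ 0.0012 -0.0004 -0.0015]
rotvec tool deg [-0.0165  0.3237 -0.0268]
```

View pics/s13.png

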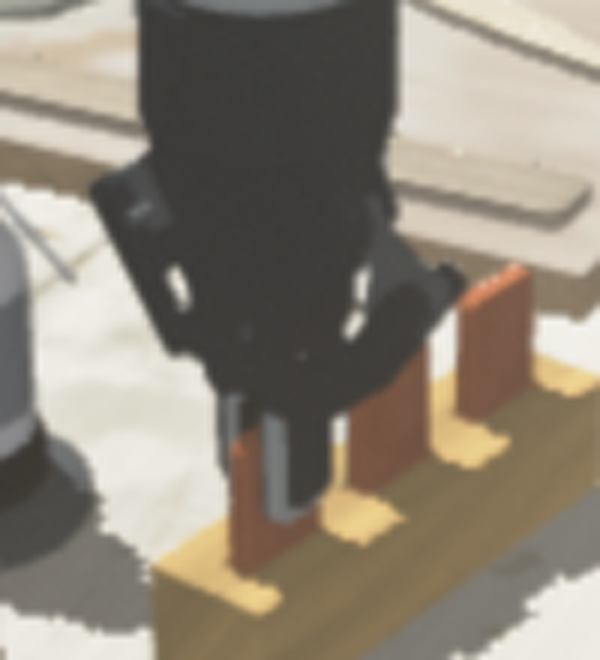

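The gripper reads 8.7 % open, about 7.4 mm, which fits the 8 mm tile, and the pads are on its upper part. I'll lift it straight up.

```bash
python3 -m jog '0 -0.003 0 0.0015 0 0 0;0 -0.008 0 0 0 0 0;0 -0.015 0 0 0 0 0;0 -0.03 0 0 0 0 0;0 -0.04 0 0 0 0 0;0 -0.03 0 0 0 0 0;0 0 0 0 0 0 0;0 0 0 0 0 0 0' 40; python3 - <<'E'
from h import *
goto([.5032,-.0129,.045],axes(down,rx))
im=load()
cv2.imwrite("pics/s14.png",cv2.resize(im['side'][140:330,180:320,::-1],None,fx=4,fy=4,interpolation=cv2.INTER_CUBIC)[:,:,:][:600*760//760])
cv2.imwrite("pics/s14.png",cv2.resize(im['side'][150:300,190:300,::-1],None,fx=4,fy=4,interpolation=cv2.INTER_CUBIC))
E
```

```text
time: 10.0
eef_pos: [0.5032, -0.0127, 0.1725]
orientation: [0.704, 0.065, 0.704, -0.065]
contact_force: [-0.5, 0.6, -1.8]
gripper_width: 0.084
t 10.0 p [ 0.5032 -0.0127  0.1725] F [-0.4582  0.6471 -1.8485] w 0.0843912359155256 j [-0.0482  0.2467  1.8031  0.0001  1.0909  0.1353]
axes cols
 [[ 0.0009  0.1825  0.9832]
 [ 0.0001  0.9832 -0.1825]
 [-1.      0.0002  0.0009]]
shift tool [ 0.1275 -0.0002 -0.0001]
rotvec tool deg [-0.0261  0.0503 -0.0123]
```

View pics/s14.png

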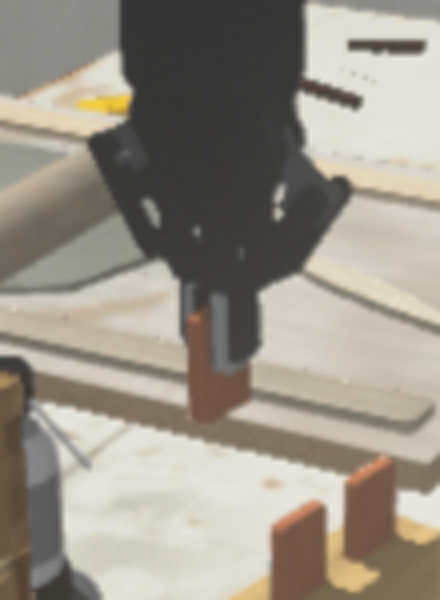

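Tile_1 hangs upright in the jaws at crop (220,370) and the other two are still standing. Next I'll move to free space and turn it about 91°.

```bash
python3 -m jog '0 -0.012 -0.029 -0.008 0 0 0;0 -0.012 -0.029 -0.008 0 0 0;0 -0.012 -0.029 -0.008 0 0 0;0 -0.012 -0.029 -0.008 0 0 0;0 0 0 0 5 0 0;0 0 0 0 7 0 0;0 0 0 0 7 0 0;0 0 0 0 7 0 0' 40; python3 -m jog '0 0 0 0 7 0 0;0 0 0 0 7 0 0;0 0 0 0 7 0 0;0 0 0 0 7 0 0;0 0 0 0 7 0 0;0 0 0 0 7 0 0;0 0 0 0 7 0 0;0 0 0 0 7 0 0'; python3 -m jog '0 0 0 0 4 0 0;0 0 0 0 0 0 0;0 0 0 0 0 0 0';python3 - <<'E'
from h import *
A=axes(-CZ,CX);F=np.array([.4742,-.3575,.175]);p=F-A@np.array([-.0018,0,.004]);print(A,p)
goto(p,A)
E
```

```text
time: 10.77
eef_pos: [0.4494, -0.1208, 0.2172]
orientation: [0.669, 0.224, 0.673, -0.224]
contact_force: [-0.4, -0.5, -0.4]
gripper_width: 0.085
time: 11.43
eef_pos: [0.4495, -0.1205, 0.217]
orientation: [-0.486, -0.511, -0.489, 0.513]
contact_force: [0.2, 0.3, 0.8]
gripper_width: 0.087
time: 11.68
eef_pos: [0.45, -0.1207, 0.2177]
orientation: [-0.47, -0.526, -0.473, 0.528]
contact_force: [0.3, 0.4, -0.5]
gripper_width: 0.087
[[-0.095   0.9818 -0.1645]
 [-0.491  -0.19   -0.8503]
 [-0.866   0.      0.4999]] [ 0.4747 -0.355   0.1714]
t 11.68 p [ 0.45   -0.1207  0.2177] F [ 0.2717  0.4035 -0.5107] w 0.08675119510793734 j [-0.2867  0.1532  1.8038 -0.      1.1887  1.3958]
axes cols
 [[-0.0039  0.9938 -0.1115]
 [ 0.0012 -0.1115 -0.9938]
 [-1.     -0.004  -0.0007]]
shift tool [0.0459 0.0508 0.2301]
rotvec tool deg [  4.5079 -30.0162  -0.9639]
```

```bash
python3 -m jog '0 0 0 0 0.9 -6 -0.2;0 0 0 0 0.9 -6 -0.2;0 0 0 0 0.9 -6 -0.2;0 0 0 0 0.9 -6 -0.2;0 0 0 0 0.9 -6 -0.2;0 0 0 0 0 0 0;0 0 0 0 0 0 0'; python3 - <<'E'
from h import *
A=axes(-CZ,CX);p=[.4747,-.355,.1714]
goto(p,A)
E
```

```text
time: 12.27
eef_pos: [0.4508, -0.1199, 0.218]
orientation: [-0.552, -0.385, -0.319, 0.667]
contact_force: [-0.3, -0.2, -1.0]
gripper_width: 0.084
t 12.27 p [ 0.4508 -0.1199  0.218 ] F [-0.3276 -0.2307 -0.9712] w 0.08442209444100345 j [ 0.06    0.2151  1.8417 -0.5308  1.2711  2.028 ]
axes cols
 [[-0.0946  0.9822 -0.1624]
 [-0.4902 -0.188  -0.8511]
 [-0.8664 -0.0008  0.4993]]
shift tool [0.1534 0.0677 0.1729]
rotvec tool deg [ 0.1252 -0.0481 -0.0163]
```

```bash
python3 -m jog '0 0.0214 0.0094 0.0242 0 0 0;0 0.0214 0.0094 0.0242 0 0 0;0 0.0214 0.0094 0.0242 0 0 0;0 0.0214 0.0094 0.0242 0 0 0;0 0.0214 0.0094 0.0242 0 0 0;0 0 0 0 0 0 0;0 0 0 0 0 0 0'; python3 - <<'E'
from h import *
A=axes(-CZ,CX);p=[.4747,-.355,.1714]
goto(p,A)
im=load()
cv2.imwrite("pics/s15.png",cv2.resize(im['side'][90:250,250:410,::-1],None,fx=3.5,fy=3.5,interpolation=cv2.INTER_CUBIC))
cv2.imwrite("pics/t15.png",cv2.resize(im['top'][170:310,300:500,::-1],None,fx=3.8,fy=3.8,interpolation=cv2.INTER_CUBIC))
E
```

```text
time: 12.85
eef_pos: [0.4654, -0.2878, 0.1872]
orientation: [-0.549, -0.388, -0.316, 0.669]
contact_force: [0.6, 0.7, -0.5]
gripper_width: 0.085
t 12.85 p [ 0.4654 -0.2878  0.1872] F [ 0.5874  0.7078 -0.4794] w 0.08529994558756653 j [-0.274   0.289   1.8245 -0.6036  1.0677  1.8039]
axes cols
 [[-0.0956  0.9805 -0.1717]
 [-0.4897 -0.1965 -0.8495]
 [-0.8666  0.0028  0.4989]]
shift tool [0.0457 0.0223 0.0476]
rotvec tool deg [-0.4122 -0.0704  0.0496]
```

View pics/s15.png

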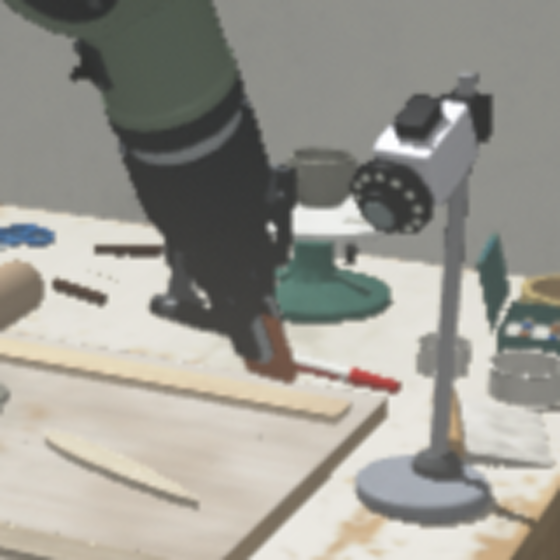

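View pics/t15.png

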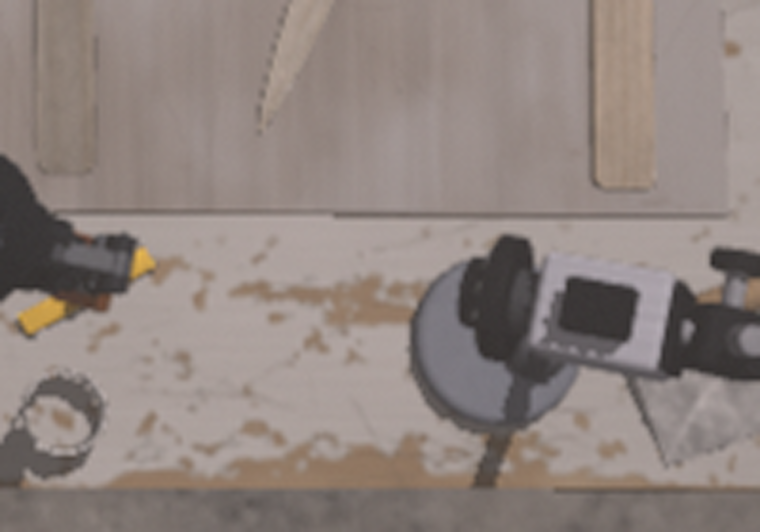

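The tile, tilted 30°, hangs at side crop (275,350). The lens is at (385,210), well clear. I'll do the rest of the approach and then measure.

```bash
python3 -m jog '0 0.015 0.007 0.016 0 0 0;0 0.015 0.007 0.016 0 0 0;0 0.010 0.005 0.010 0 0 0;0 0.005 0.003 0.005 -0.4 0 0;0 0 0 0 0 0 0;0 0 0 0 0 0 0'; python3 - <<'E'
from h import *
A=axes(-CZ,CX);p=[.4747,-.355,.1714]
goto(p,A)
im=load()
cv2.imwrite("pics/side16.png",im['side'][:,:,::-1]);cv2.imwrite("pics/top16.png",im['top'][:,:,::-1])
cv2.imwrite("pics/s16.png",cv2.resize(im['side'][115:215,310:410,::-1],None,fx=6,fy=6,interpolation=cv2.INTER_CUBIC))
a=cv2.resize(im['top'][210:290,335:465,::-1],None,fx=6,fy=6,interpolation=cv2.INTER_CUBIC)
cv2.imwrite("pics/t16.png",np.clip(a*1.6,0,255).astype(np.uint8))
E
```

```text
time: 13.45
eef_pos: [0.4764, -0.3511, 0.1718]
orientation: [-0.552, -0.385, -0.319, 0.667]
contact_force: [0.5, 1.9, 0.2]
gripper_width: 0.085
t 13.45 p [ 0.4764 -0.3511  0.1718] F [0.5348 1.8589 0.1516] w 0.08487386391997313 j [-0.3809  0.346   1.7817 -0.6215  1.0011  1.7168]
axes cols
 [[-0.0932  0.9825 -0.1611]
 [-0.4908 -0.1862 -0.8511]
 [-0.8662 -0.0003  0.4996]]
shift tool [ 0.0024 -0.0009  0.0033]
rotvec tool deg [ 0.1998 -0.026  -0.098 ]
```

View pics/s16.png

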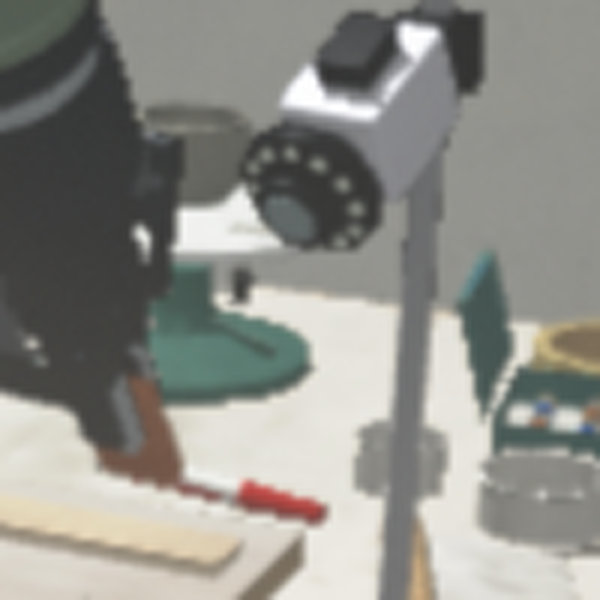

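View pics/t16.png

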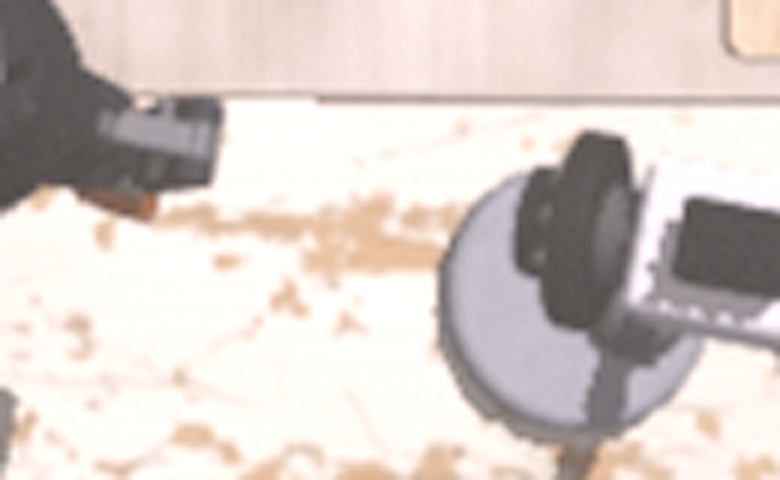

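```bash
cat > chk.py <<'E'
from h import *
def chk(F,so,to,sf=6,tf=6):
    RT=np.stack([CX,np.cross(CZ,CX),CZ],1)
    O=F-RT@np.array([.004,0,.018])
    for x in(-4,4):
        for y in(-17,17):
            for z in(0,52):
                P=O+RT@(np.array([x,y,z])/1e3)
                print((x,y,z),'side',((proj('side',P)-so+.5)*sf-.5).round(),'top',((proj('top',P)-to+.5)*tf-.5).round())
E
python3 - <<'E'
from chk import *
load();o=manip.get_obs();A=Rq(o['orientation']).as_matrix()
F=o['eef_pos']+A@np.array([-.0018,0,.004]);print(F)
chk(F,[310,115],[335,210])
# tri of robot-side bottom corner: side back-right-bottom
E
```

```text
[ 0.4761 -0.3534  0.1757]
(-4, -17, 0) side [172. 493.] top [137. 213.]
(-4, -17, 52) side [139. 396.] top [ 78. 191.]
(-4, 17, 0) side [ 95. 474.] top [156. 110.]
(-4, 17, 52) side [ 60. 378.] top [98. 83.]
(4, -17, 0) side [182. 478.] top [160. 217.]
(4, -17, 52) side [150. 381.] top [102. 194.]
(4, 17, 0) side [105. 459.] top [179. 113.]
(4, 17, 52) side [ 71. 363.] top [122.  86.]
```

```bash
python3 - <<'E'
from chk import *
im=load();o=manip.get_obs();A=Rq(o['orientation']).as_matrix()
a=cv2.resize(im['side'][170:205,320:345,::-1],None,fx=17,fy=17,interpolation=cv2.INTER_CUBIC);
F=o['eef_pos']+A@np.array([-.0018,0,.004]);chk(F,[320,170],[320,210],17,10)
cv2.imwrite("pics/s17.png",np.clip(a*1.4,0,255).astype(np.uint8))
a=cv2.resize(im['top'][210:260,320:380,::-1],None,fx=10,fy=10,interpolation=cv2.INTER_CUBIC)
cv2.imwrite("pics/t17.png",np.clip(a*1.6,0,255).astype(np.uint8))
E
```

```text
(-4, -17, 0) side [318. 463.] top [380. 355.]
(-4, -17, 52) side [224. 187.] top [281. 318.]
(-4, 17, 0) side [100. 408.] top [411. 184.]
(-4, 17, 52) side [  1. 136.] top [314. 139.]
(4, -17, 0) side [347. 420.] top [418. 361.]
(4, -17, 52) side [255. 144.] top [321. 324.]
(4, 17, 0) side [129. 366.] top [450. 189.]
(4, 17, 52) side [32. 93.] top [354. 144.]
```

View pics/s17.png

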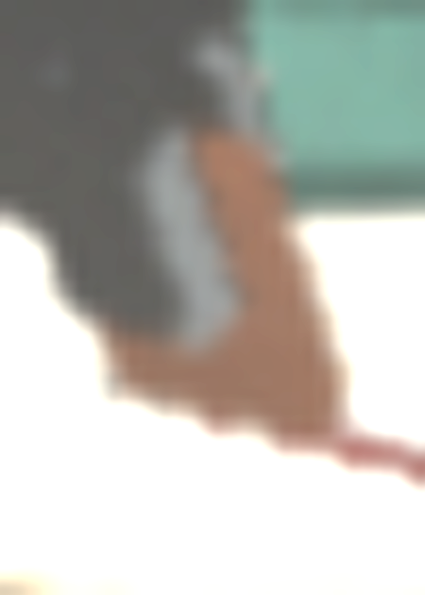

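View pics/t17.png

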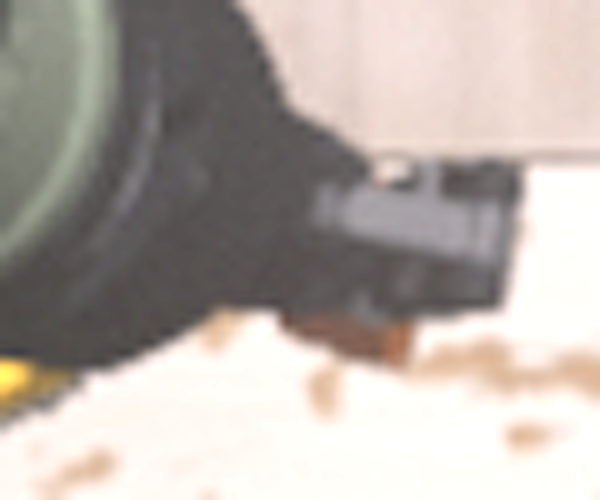

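The side view shows the tile's lower edge running (113,390) to (320,435), against a prediction of (100,408) to (318,463). The top view shows the lower robot-side corner at (405,362), against (418,361). That is agreement within about 1–2 px, or 2–3 mm. I'll make the last small correction and let it settle.

```bash
python3 -m jog '0 0.0025 -0.001 0.0035 0 0 0;0 0 0 0 0 0 0;0 0 0 0 0 0 0;0 0 0 0 0 0 0;0 0 0 0 0 0 0;0 0 0 0 0 0 0'; python3 - <<'E'
from h import *
A=axes(-CZ,CX);p=[.4747,-.355,.1714]
im=load();goto(p,A);print(manip.get_obs()['qd'])
cv2.imwrite("pics/s18.png",im['side'][90:350,170:430,::-1].repeat(2,0).repeat(2,1))
E
```

```text
time: 14.25
eef_pos: [0.4746, -0.3557, 0.1715]
orientation: [-0.553, -0.385, -0.319, 0.667]
contact_force: [-1.0, 0.4, 0.4]
gripper_width: 0.087
t 14.35 p [ 0.4746 -0.3557  0.1715] F [-0.0631  0.3658 -0.4202] w 0.08207684372498465 j [-0.3896  0.3464  1.7826 -0.6235  0.9957  1.7109]
axes cols
 [[-0.0931  0.9826 -0.161 ]
 [-0.4914 -0.186  -0.8508]
 [-0.8659 -0.0001  0.5002]]
shift tool [-0.0003 -0.0001 -0.0006]
rotvec tool deg [ 0.2037  0.0107 -0.1142]
[ 0.0006  0.0003  0.0012 -0.0006 -0.0003 -0.0003]
```

View pics/s18.png

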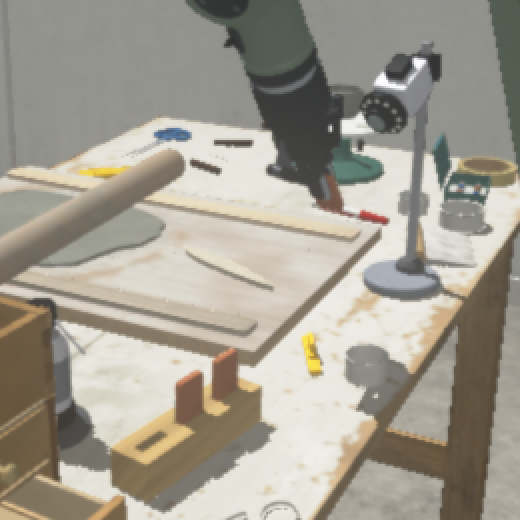

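The tile is at the lens, the arm is still, the cap is up and the other two tiles are standing in the rack. Handing in.

```bash
python3 - <<'E'
from rig import manip
print(manip.finish_job())
E
```

```text
the job is handed in; nothing more can be done
None
```

I pressed the duster's cap to its stop and let it spring back while tile_1 still stood in its notch. Then I lifted tile_1, the left one, by its bare upper end and handed the job in at about 14 s, holding it still in front of the inspection camera. No verdict is reported.

**Last checks before hand-in:**
- **Position:** the middle of the glaze is estimated within about 5 mm of the focus point. Most of that uncertainty is in where I measured the lens. The tile's edges in both pictures, taken just before a final 4 mm correction, matched the computed pose to 1–2 px.
- **Angle:** the tool was within 0.3° of the pose I worked out for the tile. The tile itself was not measured separately for angle, beyond its edges fitting that pose.
- **Grip:** the opening read about 7 mm on the 8 mm tile, at 40 N, with joint speeds near zero.
- **Rest of the scene:** in the last side picture tile_2 and tile_3 stand in the rack and the cap is up.

**One disagreement:** the fingertips were about 24 mm further back along the tool than the reported TCP and the stated 17 mm imply. I found this in the pictures and when the fingers touched the cap, at a reported height of 0.1316 m where I expected 0.156 m. I corrected for it by working from the observed fingertips and tile.

From the pictures the grasp point is about 39 mm up the tile. By the raw reported TCP it would be only about 18 mm, below the required 26 mm. I trusted the pictures, so the hold is good only if the judge goes by where the fingers really are.

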